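# Turn the jar carousel with its pin and hold it

### The job

Take the turning pin out of its stand and push it fully home in the carousel socket that lies just outside the square canister. Then, with the pin, turn the spring-return carousel until the square canister faces straight along the pointer at the front, and finish while still gripping the pin and holding the turntable still there. Leave the jars upright in their cells and the other things on the bench where they are.

Things in the scene. Friction and masses are not known exactly. Their poses are not given: they have to be found in the camera images.
- carousel_base: Fixed dark steel foot of the jar carousel, 150 mm round; origin on the turntable's vertical axis at bench height. A flat pointer bar with an arrowhead, 8 mm thick, lies on the bench and reaches 194 mm from the axis towards the foot's own -x: that direction is the FRONT. Its z axis is up. The carousel's yaw on the bench varies.
- turntable (a joint): Angle in rad of the grey turntable (disc 176 mm across, top 37 mm above the bench; 272 mm across the socket blocks). 0 as it rests at the start, positive anticlockwise from above, stops at -2.95 and 2.95. A weak spring (0.08 N m per rad, friction 0.01 N m) turns it back to 0 when let go. Four square cells (45 mm inside, walls 14 mm high, 90 degrees apart) hold a jar each.
- canister_center (a point): Centre (half-way up) of the square canister: the only square jar, white plastic, 42 x 42 mm with a flat square lid, 50 mm tall; loose in a cell of the turntable, 55 mm from the axis, its underside 42 mm above the bench. It starts 25 to 65 or 115 to 155 degrees from the front, on either side.
- pot_a_center (a point): Centre of a straight round white jar, 42 mm wide, 46 mm tall. It stands in another cell of the turntable; leave it there, upright.
- pot_b_center (a point): Centre of a round white jar with a narrow neck, 42 mm wide, 50 mm tall. It stands in another cell of the turntable; leave it there, upright.
- pot_c_center (a point): Centre of a low round white jar with a stepped lid, 42 mm wide, 38 mm tall. It stands in another cell of the turntable; leave it there, upright.
- pin_handle (a point): Centre of the loose turning pin's handle, the place to grip: black, round, upright, 22 mm wide, 90 mm long, its top 45 mm above this point. Below it a steel collar 26 mm wide, 4 mm thick, then a steel shank 12 mm wide, 24 mm long, its last 9 mm tapering to 5 mm. z runs up the pin. At the start the shank stands loosely in the stand. About 0.12 kg.
- pin_tip (a point): Lower end of the pin's shank, 73 mm below pin_handle along the pin; fully home in a socket it is 25 mm above the bench, with the collar resting on the socket block.
- pin_stand: Fixed wooden block 70 x 60 mm, 45 mm high, origin under its centre on the bench; the pin is parked in the vertical 17 mm hole at its centre, collar on the top.
- tape_roll: Bystander, leave it where it is: cardboard-brown ring 76 mm wide, 25 mm high, origin under its centre.
- spray_refill: Bystander, leave it where it is: white refill bottle 60 mm wide, 130 mm tall, origin under its centre.
- scrub_brush: Bystander, leave it where it is: flat brush with a wooden handle lying on the bench, long axis along its x.
- bottle_cap: Bystander, leave it where it is: black cap 32 mm wide, 16 mm high, beside the pin stand, origin under its centre.
- screwdriver: Bystander, leave it where it is: screwdriver lying on the bench, long axis along its x.
- socket0 (a point): Centre of the mouth of one of the turntable's four pin sockets, 114 mm from its axis, 49 mm above the bench: a vertical round through hole 15 mm wide, 24 mm deep, slightly chamfered, in an aluminium block 44 x 36 mm just outside one jar cell (cell centre 55 mm from the axis, same direction). Numbered anticlockwise; any jar may stand at any number. Turns with the turntable.
- socket1 (a point): Centre of the mouth of one of the turntable's four pin sockets, 114 mm from its axis, 49 mm above the bench: a vertical round through hole 15 mm wide, 24 mm deep, slightly chamfered, in an aluminium block 44 x 36 mm just outside one jar cell (cell centre 55 mm from the axis, same direction). Numbered anticlockwise; any jar may stand at any number. Turns with the turntable.
- socket2 (a point): Centre of the mouth of one of the turntable's four pin sockets, 114 mm from its axis, 49 mm above the bench: a vertical round through hole 15 mm wide, 24 mm deep, slightly chamfered, in an aluminium block 44 x 36 mm just outside one jar cell (cell centre 55 mm from the axis, same direction). Numbered anticlockwise; any jar may stand at any number. Turns with the turntable.
- socket3 (a point): Centre of the mouth of one of the turntable's four pin sockets, 114 mm from its axis, 49 mm above the bench: a vertical round through hole 15 mm wide, 24 mm deep, slightly chamfered, in an aluminium block 44 x 36 mm just outside one jar cell (cell centre 55 mm from the axis, same direction). Numbered anticlockwise; any jar may stand at any number. Turns with the turntable.
There are look-alikes about, which are no part of the job. What is shaped like the part that bears canister_center but blue is not meant. Leave any green look-alike of the part that bears pot_a_center alone.

How it is judged:
On the way, in this order (a step that is already met when the one before it is completed fails the run):
1. the pin is fully home in the socket outside the square canister ((horizontal distance between pin_tip and socket0 below 0.005 m or horizontal distance between pin_tip and socket1 below 0.005 m or horizontal distance between pin_tip and socket2 below 0.005 m or horizontal distance between pin_tip and socket3 below 0.005 m) and horizontal distance between pin_tip and canister_center below 0.08 m and height (world z) of pin_tip below 0.031 m and angle between pin_tip's own z axis and vertical below 0.15 rad), for 0.2 s.
2. with the pin in its socket, the square canister faces the front (all of step 1 and x of canister_center in the frame of carousel_base below -0.04 m and y of canister_center in the frame of carousel_base between -0.006 and 0.006 m), for 0.2 s.
At the end, for the whole second after the job is handed in: The square canister is within 6 mm sideways of the pointer line, at the front; the pin is upright (0.15 rad), within 6 mm of fully home in its socket and still gripped (over 2 N); the turntable is still (under 0.05 rad/s); all four jars stand upright (0.2 rad) in their cells (all of step 2 and contact force between the fingers and pin above 2 N and velocity of joint turntable between -0.05 and 0.05 rad/s and angle between each of canister_center, pot_a_center, pot_b_center, pot_c_center's own z axis and vertical below 0.2 rad and horizontal distance between each of canister_center, pot_a_center, pot_b_center, pot_c_center and carousel_base below 0.07 m); the arm keeps its last pose, push and grip.
It fails at once if a jar is tipped over or taken out of its cell (angle between any of canister_center, pot_a_center, pot_b_center, pot_c_center's own z axis and vertical above 0.5 rad or height (world z) of any of canister_center, pot_a_center, pot_b_center, pot_c_center above 0.095 m).
It fails at once if a bystander on the bench is moved by more than 30 mm (distance of any of tape_roll, spray_refill, scrub_brush, bottle_cap, screwdriver from where it was at the start of the episode above 0.03 m).
It also fails if it takes over 61 s, if anything falls off the work surface, if the arm or the gripper's body presses on something with over 40 N, if the wrist force passes 120 N, or if a joint passes its speed limit or range.

### The arm

A 6-joint arm with a two-finger parallel gripper is mounted at the origin on the work surface. World frame = base frame: x ahead of the robot, y to its left, z up, the work surface at z = 0. Lengths are in m, angles in rad, forces in N, time in s.
With the tool pointing down it reaches from about 0.275 to 0.975 m from the base axis. Payload 8.4 kg.
Tool frame: the origin (TCP) lies between the finger pads; the fingertips stand 11 mm ahead of it and the grasp point (between the pads) lies 8 mm behind it (tip_extent is the z of the fingertips in the tool frame, in m); z points along the fingers, y is the direction in which the jaws open and shut (so a half turn about z gives the same grasp; the last joint's range is limited). The gripper opens to 92 mm and grips with 3 to 60 N. Pads are 20 mm wide; open, the fingers measure 128 mm over their backs; the gripper's body (75 mm by 189 mm) begins 69 mm behind the grasp point.
Start: joints at [1.145, 0.353, 1.633, -0, 1.155, -0.002], TCP at [0.257, 0.57, 0.226] pointing down, gripper open.
Joint ranges: [-2.63, 2.63], [-0.92, 2.1], [0.06, 2.66], [-1.3, 4.44], [0, 2.69], [-3.02, 3.02]. Speed limits (rad/s): [2.22, 2.22, 2.79, 3.14, 3.14, 3.14].

### API

Orientations are given as a 3x3 rotation matrix whose columns are the frame's x, y, z axes.
In Python, from rig import get_state, grab_frame, finish_job, tip_extent gives the robot as it stands.
- The arm moves only by the tool carry_out, never from a script. Its argument "plan" is a list of rows, each a list of 6 numbers: the shift along the tool's x, y, z in m, then the turn, a rotation vector about the tool's x, y, z in degrees. A call has 1 to 12 rows; each row shifts and turns the pose as measured when the row begins, along the tool's axes as they then stand; what a row does not reach is not made up. A row lasts 1/12 s, in which the tool goes at most 41.7 mm and 7.16 degrees, less where a joint would pass 70% of its speed; a pose out of reach is approached as far as the arm can. A call is refused whole if a number of a shift passes 0.0417 or a number of a turn 7.16, either way. A call with a gripper value outside its range is refused whole. "hand" is the closure, from 0 (fully open) to 1 (shut), set as the call begins (left out, the last holds). The fingers move at their own pace and stop on an object; "squeeze" is the grip in N (left out, the last holds). Time passes only in rows, so rows that do not move let the fingers close. It gives the time, the measured TCP pose, the force and the opening at its end, in the units of the state.
- get_state(): the state, without advancing time (a new reading comes with each control period).
- grab_frame(name): name is "scene" or "side" or "wrist"; returns a dict with "frame" (420x560x3 uint8, red, green, blue), "range_z" (420x560 float32, m along the optical axis (not along the pixel's ray), 0 where there is no reading), "camera_matrix" (3x3 intrinsics, pixels), "R" (3x3) and "t" (3): a world point X has camera coordinates R X + t. Camera axes: x right, y down, z forward; pixel columns grow to the right and rows downward; lengths in m; the calibration is good to about 2 mm. A picture is of the moment at which its call begins.
- finish_job(): hands the job in, once; it reports no verdict.
The state is a dict: "t": time; "q": joint angles; "joint_velocities": joint speeds; "tau": joint torques, N m; "ee_pos": TCP position; "tcp_rot": TCP orientation; "wrist_force": force on the tool from outside, world axes, zero at the start; "wrist_torque": the same for the moment, N m; "gripper_width": finger opening in m.
Only numpy, scipy, OpenCV 4.12 (cv2) and the standard library are available. Lean on these libraries where they do the work, as an engineer would, in place of code of your own. Each camera call takes 0.05 s, during which the arm holds its last target.

## Working session

There is one attempt and no reset: what is moved stays moved. The work goes in short steps, Python scripts to look and compute and a tool call to move; the robot and the scene stay as the last step left them, time stands still between calls to the robot, and variables do not carry over. Pictures are saved under pics/ and viewed, and the job is handed in when it is done.

Besides the shell and the picture viewer there is one more tool, called as a command line: name --pt "numbers of a row" for each row, then --argument value for the rest. carry_out: Moves the arm, as the interface text tells. Its arguments: {"type":"object","properties":{"plan":{"type":"array","items":{"type":"array","items":{"type":"number"}}},"hand":{"type":"number"},"squeeze":{"type":"number"}},"required":["plan"]}

```bash
mkdir -p pics; python3 - <<'E'
from rig import *
import cv2
print(get_state(), tip_extent)
for n in ("scene","side","wrist"):
    f=grab_frame(n); cv2.imwrite(f"pics/{n}0.png",f["frame"][:,:,::-1]); print(n,f["camera_matrix"].tolist(),f["R"].tolist(),f["t"])
E
```

```text
{'t': 0.0, 'q': array([ 1.14460197e+00,  3.53624615e-01,  1.63412002e+00,  7.40415514e-06,
        1.15521018e+00, -2.40553057e-03]), 'joint_velocities': array([ 0.0005117 , -0.00029179, -0.00040167, -0.00103273, -0.00055923,
       -0.00062095]), 'tau': array([-3.93730865e-03, -5.93844724e+01, -3.34214830e+01,  6.95390487e-02,
        2.34970817e-02, -4.36264759e-05]), 'ee_pos': array([0.25681424, 0.56927565, 0.22488443]), 'tcp_rot': array([[-9.11536223e-01,  4.11219394e-01, -5.69296247e-04],
       [ 4.11219787e-01,  9.11535383e-01, -1.23750765e-03],
       [ 1.00465269e-05, -1.36213893e-03, -9.99999072e-01]]), 'wrist_force': array([ 0.21911389, -0.51927137,  0.46785004]), 'wrist_torque': array([0.02718299, 0.01668544, 0.00846533]), 'gripper_width': 0.09174976962377845} 0.011
scene [[390.1534182586076, 0.0, 282.9551993997735], [0.0, 390.1534182586076, 211.71038395983496], [0.0, 0.0, 1.0]] [[0.7078608909740569, 0.7063393898068463, -0.004198265916560584], [0.6020224414690792, -0.6064067554305616, -0.5194610928027121], [-0.3694616881315614, 0.3651787416806608, -0.8544837901490618]] [-0.36365442 -0.28247762  1.10140109]
side [[423.0862547166741, 0.0, 274.3317155922177], [0.0, 423.0862547166741, 206.30635998216408], [0.0, 0.0, 1.0]] [[0.9540865627869958, -0.299319171795378, 0.011263396691261468], [-0.167127967656113, -0.5631766047777085, -0.8092591391255276], [0.24857005679774258, 0.7702208418543228, -0.5873438359570867]] [-0.49482642  0.15526733  0.8301759 ]
wrist [[320.4711856852557, 0.0, 280.2573277218431], [0.0, 320.4711856852557, 214.41219460304512], [0.0, 0.0, 1.0]] [[0.4105118711824467, 0.9118552536528297, -2.005075129291554e-06], [0.8766319408986599, -0.394653937727787, 0.2752539003033393], [0.25099092376923693, -0.11299675137669268, -0.9613715672744743]] [-0.62466192 -0.03062424  0.39074662]
```

View pics/scene0.png

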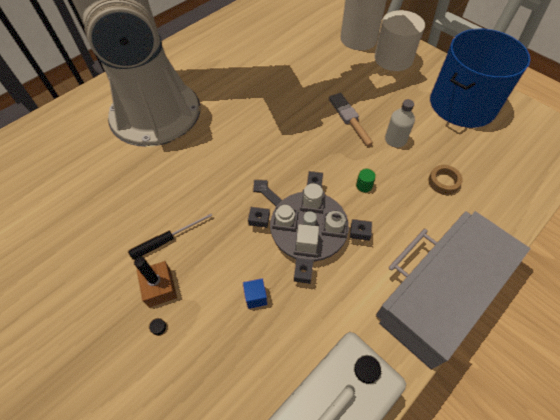

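View pics/side0.png

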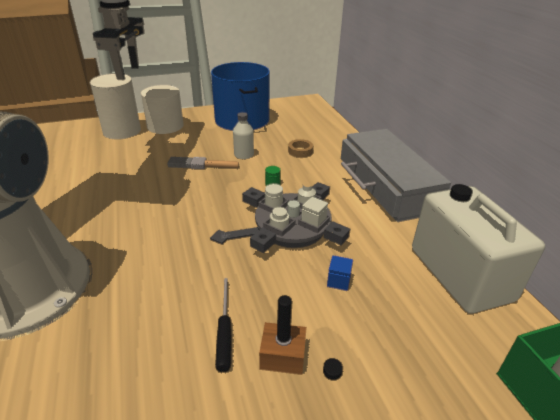

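View pics/wrist0.png

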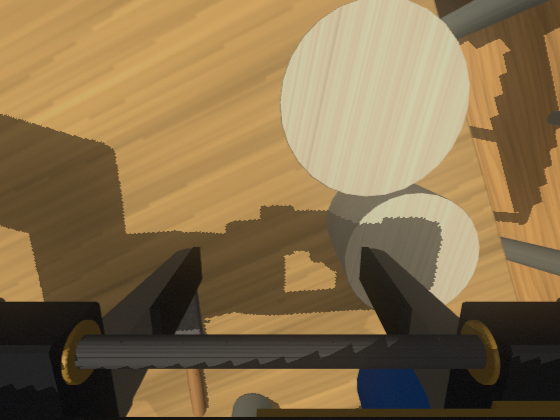

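The square candidates in scene view are the white square-lidded jar at (307,237) on the turntable and the blue cube at (255,293) on the bench. The white one fits. The green round jar at (366,180) is a decoy. I'll enlarge to confirm.

```bash
cat > h.py <<'E'
import numpy as np, cv2
from rig import *
def pts(f):
    K=f["camera_matrix"];z=f["range_z"];v,u=np.mgrid[:z.shape[0],:z.shape[1]]
    c=np.stack([(u-K[0,2])/K[0,0]*z,(v-K[1,2])/K[1,1]*z,z],-1)
    w=(c-f["t"])@f["R"]; w[z==0]=np.nan
    return w
def ray(f,u,v,h):
    K=f["camera_matrix"];d=np.array([(u-K[0,2])/K[0,0],(v-K[1,2])/K[1,1],1.])@f["R"]
    o=-f["R"].T@f["t"]; return o+d*(h-o[2])/d[2]
def proj(f,X):
    p=f["R"]@np.array(X)+f["t"]; p=f["camera_matrix"]@p; return p[:2]/p[2]
E
python3 - <<'E'
from h import *
import pickle
F={n:grab_frame(n) for n in("scene","side")}
pickle.dump(F,open("f0.pkl","wb"))
a=F["scene"]["frame"][165:290,230:385,::-1]; b=F["side"]["frame"][170:265,200:365,::-1]
cv2.imwrite("pics/c1.png",cv2.resize(a,None,fx=4.7,fy=4.7,interpolation=cv2.INTER_CUBIC))
cv2.imwrite("pics/c2.png",cv2.resize(b,None,fx=4.7,fy=4.7,interpolation=cv2.INTER_CUBIC))
for n,l in (("scene",[(307,237),(303,270),(310,217),(258,217),(360,230),(315,180),(148,268),(140,262),(155,285),(260,186),(255,293)]),("side",[(285,300),(284,340),(316,207)])):
    w=pts(F[n])
    for u,v in l: print(n,u,v,w[v,u].round(4))
E
```

```text
scene 307 237 [ 0.6074 -0.0242  0.0896]
scene 303 270 [ 0.6281 -0.0528  0.0017]
scene 310 217 [0.5716 0.025  0.0675]
scene 258 217 [ 0.4606 -0.03    0.0011]
scene 360 230 [0.6632 0.0882 0.0451]
scene 315 180 [0.498  0.1245 0.0341]
scene 148 268 [ 0.4475 -0.2922  0.1122]
scene 140 262 [ 0.4414 -0.2965  0.1371]
scene 155 285 [ 0.4503 -0.3012  0.0455]
scene 260 186 [0.4027 0.0315 0.0077]
scene 255 293 [ 0.6079 -0.172   0.0532]
side 285 300 [ 0.4393 -0.3004  0.1387]
side 284 340 [ 0.437  -0.3092  0.0561]
side 316 207 [ 0.6002 -0.0333  0.0893]
```

View pics/c1.png

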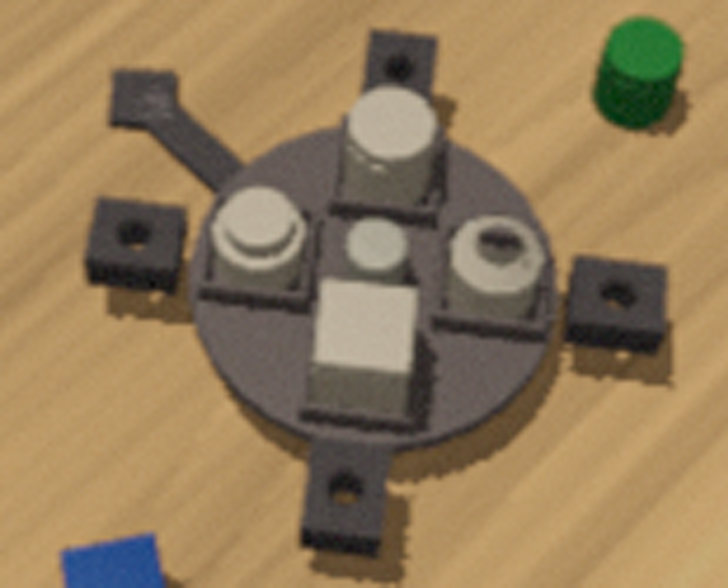

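View pics/c2.png

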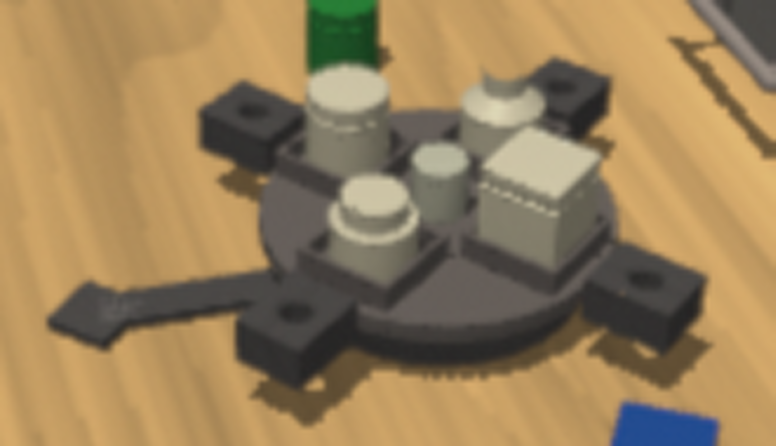

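```bash
python3 - <<'E'
from h import *
import pickle
from scipy.optimize import least_squares
F=pickle.load(open("f0.pkl","rb"))
sc=lambda f,ox,oy,l:np.array([ray(f,(x+.5)/4.7-.5+ox,(y+.5)/4.7-.5+oy,.049)[:2] for x,y in l])
# order: canister socket, then anticlockwise
A=sc(F["scene"],230,165,[(345,488),(617,294),(399,68),(135,235)])
B=sc(F["side"],200,170,[(646,281),(563,88),(256,111),(295,313)])
print(A.round(4).tolist(),B.round(4).tolist())
for P in(A,B,(A+B)/2):
    r=lambda p:np.concatenate([P[k]-p[:2]-.114*np.array([np.cos(p[2]+k*np.pi/2),np.sin(p[2]+k*np.pi/2)]) for k in range(4)])
    s=least_squares(r,[.57,.02,-1]); print(s.x.round(4),np.degrees(s.x[2]),np.abs(s.fun).max())
# pin & pointer clouds
for n in F:
    w=pts(F[n]);rgb=F[n]["frame"].astype(int)
    m=(np.linalg.norm(w[...,:2]-[.44,-.3],axis=-1)<.06)&(w[...,2]>.055)
    print(n,m.sum(),end=' ')
    for lo,hi in((.06,.08),(.08,.1),(.1,.12),(.12,.136),(.1365,.15)):
        q=w[m&(w[...,2]>lo)&(w[...,2]<hi)]; print(len(q),q.mean(0).round(4),end=' ')
    m=(np.linalg.norm(w[...,:2]-[.44,-.3],axis=-1)<.06)&(w[...,2]>.042)&(w[...,2]<.048)
    q=w[m][:,:2].astype(np.float32); print('\nstand',cv2.minAreaRect(q))
    x,y=s.x[:2]
    d=w[...,:2]-[x,y];R=np.linalg.norm(d,axis=-1)
    m=(R>.1)&(R<.2)&(w[...,2]>.004)&(w[...,2]<.012)&(rgb.sum(-1)<230)&(d[...,0]<-.05)
    q=d[m]; print('pointer',m.sum(),q.mean(0),np.linalg.norm(q,axis=1).max(), np.degrees(np.arctan2(*q.mean(0)[::-1])))
    mm=np.argwhere(m);print(mm.min(0),mm.max(0))
E
```

```text
[[0.638, -0.0661], [0.6609, 0.0929], [0.502, 0.117], [0.4793, -0.0426]] [[0.6363, -0.0712], [0.6607, 0.0871], [0.5023, 0.1118], [0.4771, -0.0472]]
[ 0.5701  0.0253 -0.9308] -53.33155797027593 0.0006379594554628831
[ 0.5691  0.0201 -0.9391] -53.804681064982475 0.0006524691312090325
[ 0.5696  0.0227 -0.9349] -53.56798255332307 0.000481939021949096
scene 347 57 [ 0.4464 -0.2973  0.07  ] 61 [ 0.4464 -0.2977  0.0902] 64 [ 0.4463 -0.2978  0.1105] 53 [ 0.4464 -0.298   0.1285] 98 [ 0.4389 -0.2972  0.1387] 
stand ((0.4383692741394043, -0.29722920060157776), (0.06109696254134178, 0.07106383144855499), 65.506103515625)
pointer 245 [-0.14295691  0.00713481] 0.18667260611702977 177.1428067985821
[181 254] [205 280]
side 617 111 [ 0.4365 -0.3069  0.07  ] 122 [ 0.436  -0.3064  0.0902] 122 [ 0.4366 -0.3071  0.11  ] 101 [ 0.4365 -0.3071  0.128 ] 127 [ 0.439  -0.3004  0.1383] 
stand ((0.4388562738895416, -0.2996211349964142), (0.06183844059705734, 0.07021056115627289), 65.06839752197266)
pointer 233 [-0.14563153  0.00268809] 0.19209070836365105 178.94254644101207
[229 210] [243 251]
```

Both views agree: the square canister's socket is near (0.637,-0.069), the axis near (0.570,0.023), and the canister bears -53.6°. The pointer bears about 178°, so the turn is about -128° (clockwise). The two views differ by about 5 mm in y, so I'll refine with the wrist camera. First I'll move towards the pin.

carry_out --pt "-0.041 -0.003 0 0 0 4" --pt "-0.041 -0.003 0 0 0 4" --pt "-0.041 -0.003 0 0 0 4" --pt "-0.041 -0.003 0 0 0 4" --pt "-0.041 -0.003 0 0 0 4" --pt "-0.041 -0.003 0 0 0 4" --pt "-0.041 -0.003 0 0 0 4" --pt "-0.041 -0.003 0 0 0 4" --pt "-0.041 -0.003 0 0 0 4" --pt "-0.041 -0.003 0 0 0 4" --pt "-0.041 -0.003 0 0 0 4" --pt "-0.041 -0.003 0 0 0 4" --hand 0.3

```text
t: 1.25
ee_pos: [0.5619, 0.1982, 0.2232]
tcp_rot: [[-0.28, 0.96, 0.001], [0.96, 0.28, 0.003], [0.003, 0.002, -1.0]]
wrist_force: [0.3, 0.5, 0.6]
gripper_width: 0.0644
```

```bash
cat > w.py <<'E'
import sys,pickle
from h import *
f=grab_frame("wrist"); pickle.dump(f,open(sys.argv[1]+".pkl","wb"))
cv2.imwrite(f"pics/{sys.argv[1]}.png",f["frame"][:,:,::-1]); print("cam",(-f["R"].T@f["t"]).round(3)); s=get_state(); print(s["ee_pos"],s["t"])
for X in ([.637,-.069,.049],[.5696,.0227,.05],[.439,-.299,.139]): print(proj(f,X).round(1),(f["R"]@np.array(X)+f["t"])[2].round(3))
E
python3 w.py w1
```

```text
cam [0.539 0.273 0.383]
[0.56333706 0.1917259  0.22312389] 1.3
[278.2 407.2] 0.418
[245.9 337.3] 0.388
[ 60.9 585.4] 0.376
```

View pics/w1.png

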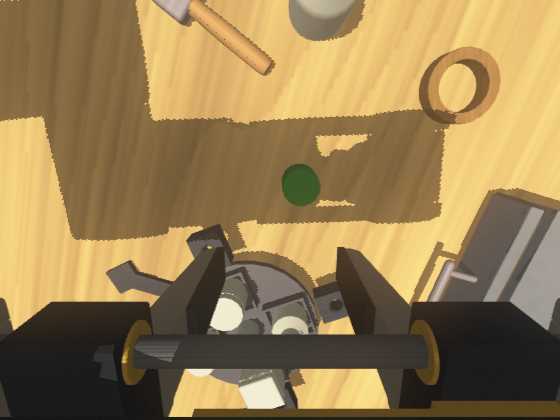

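The wrist view shows two sockets at (210,240) and (335,305), with the pointer at (125,280). I'll continue clockwise, and the camera will trail over the carousel.

carry_out --pt "-0.041 0 0 0 0 4" --pt "-0.041 0 0 0 0 4" --pt "-0.041 0 0 0 0 4" --pt "-0.041 0 0 0 0 4" --pt "-0.041 0 0 0 0 4" --pt "-0.041 0 0 0 0 4" --pt "-0.041 0 0 0 0 4" --pt "-0.041 0 0 0 0 4" --pt "0 0 0 0 0 0"

```text
t: 2.05
ee_pos: [0.5695, -0.135, 0.2226]
tcp_rot: [[0.305, 0.952, 0.003], [0.952, -0.305, -0.001], [0.0, 0.003, -1.0]]
wrist_force: [-0.3, 0.7, 0.2]
gripper_width: 0.0641
```

```bash
python3 w.py w2
```

```text
cam [ 0.592 -0.061  0.382]
[ 0.57016865 -0.13260119  0.22263224] 2.1
[324.9 117. ] 0.319
[229.1  42.2] 0.299
[203.5 418.7] 0.308
```

View pics/w2.png

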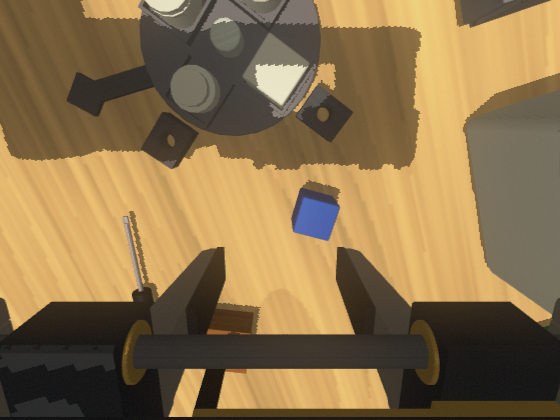

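```bash
python3 - <<'E'
from h import *
import pickle
f=pickle.load(open("w2.pkl","rb"))
for u,v in((323,114),(172,141)): print(ray(f,u,v,.049).round(4))
for u,v in((72,88),(84,94),(150,77)): print('ptr',ray(f,u,v,.008).round(4))
cv2.imwrite("pics/w2c.png",cv2.resize(f["frame"][0:180,60:360,::-1],None,fx=2.6,fy=2.6,interpolation=cv2.INTER_CUBIC))
s=get_state();T=s["tcp_rot"];p=s["ee_pos"]
print((T.T@(np.array([.439,-.299,.2226])-p)).round(4), np.degrees(s["q"]).round(1))
E
```

```text
[ 0.6359 -0.0656  0.049 ]
[ 0.4832 -0.0442  0.049 ]
ptr [0.3883 0.043  0.008 ]
ptr [0.3979 0.0335 0.008 ]
ptr [0.4736 0.0274 0.008 ]
[-0.1983 -0.0746 -0.0005] [-13.3  16.8  98.9   0.1  64.1   4.3]
```

View pics/w2c.png

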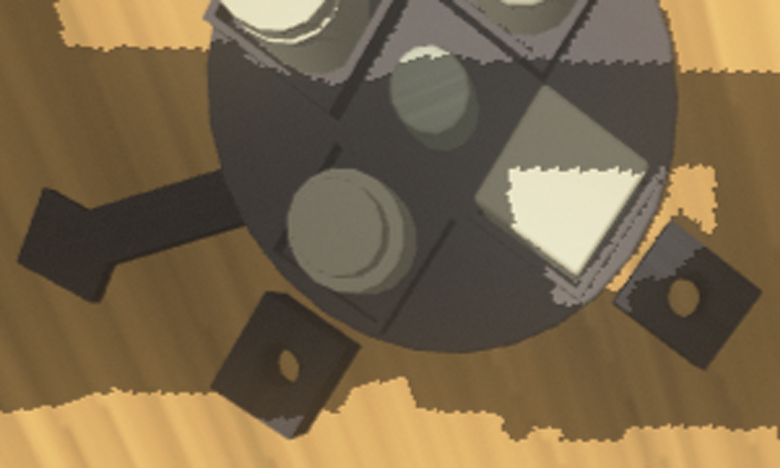

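carry_out --pt "-0.033 -0.0125 0 0 0 0" --pt "-0.033 -0.0125 0 0 0 0" --pt "-0.033 -0.0125 0 0 0 0" --pt "-0.033 -0.0125 0 0 0 0" --pt "-0.033 -0.0125 0 0 0 0" --pt "-0.033 -0.0125 0 0 0 0" --pt "0 0 0 0 0 0"

```text
t: 2.68
ee_pos: [0.4389, -0.2972, 0.2213]
tcp_rot: [[0.287, 0.958, 0.006], [0.958, -0.287, 0.003], [0.005, 0.005, -1.0]]
wrist_force: [1.3, -0.2, 0.2]
gripper_width: 0.0647
```

```bash
python3 - <<'E'
from h import *
f=grab_frame("side"); cv2.imwrite("pics/s2.png",f["frame"][:,:,::-1])
s=get_state();T=s["tcp_rot"];p=s["ee_pos"]
print(p,(T.T@(np.array([.439,-.299,.104])-p)).round(4), np.degrees(s["q"]).round(1))
E
```

```text
[ 0.44025278 -0.29558224  0.22127887] [-0.0044 -0.0009  0.1173] [-34.3  12.  105.5   0.5  62.3 -17.8]
```

View pics/s2.png

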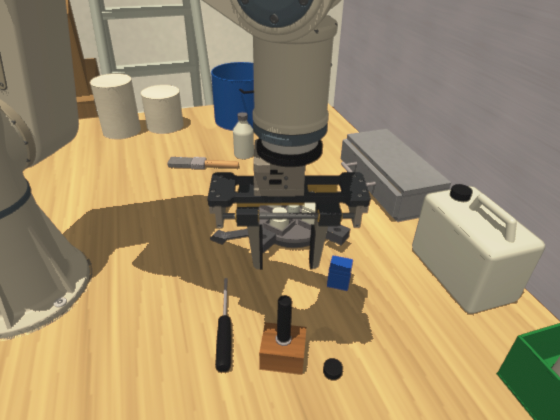

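The fingers straddle the handle at (285,300). I'll descend and grip.

carry_out --pt "-0.004 -0.001 0.02 0 0 0" --pt "0 0 0.025 0 0 0" --pt "0 0 0.025 0 0 0" --pt "0 0 0.025 0 0 0" --pt "0 0 0.02 0 0 0" --pt "0 0 0 0 0 0"

```text
t: 3.23
ee_pos: [0.448, -0.2917, 0.1048]
tcp_rot: [[0.28, 0.96, 0.016], [0.96, -0.28, 0.003], [0.008, 0.014, -1.0]]
wrist_force: [-1.8, 0.1, 0.2]
gripper_width: 0.0642
```

```bash
cat > st.py <<'E'
from h import *
import sys
s=get_state();T=s["tcp_rot"];p=s["ee_pos"]
tg=np.array([float(x) for x in sys.argv[1:4]])
print(s["t"],p.round(4),"delta tool",(T.T@(tg-p)).round(4),"z",T[:,2].round(4),"F",s["wrist_force"].round(1),"w",s["gripper_width"].round(4))
E
python3 st.py .439 -.299 .104
```

```text
Traceback (most recent call last):
  File "st.py", line 5, in <module>
    print(s["t"],p.round(4),"delta tool",(T.T@(tg-p)).round(4),"z",T[:,2].round(4),"F",s["wrist_force"].round(1),"w",s["gripper_width"].round(4))
                                                                                                                     ^^^^^^^^^^^^^^^^^^^^^^^^
AttributeError: 'float' object has no attribute 'round'
```

```bash
cat > st.py <<'E'
from h import *
import sys
from scipy.spatial.transform import Rotation as Ro
s=get_state();T=s["tcp_rot"];p=s["ee_pos"]
tg=np.array([float(x) for x in sys.argv[1:4]])
z=T[:,2];ax=np.cross(z,[0,0,-1.])
print(round(s["t"],2),p.round(4),"delta tool",(T.T@(tg-p)).round(4),"level rotvec deg",np.degrees(T.T@ax).round(2),"yaw x",np.degrees(np.arctan2(T[1,0],T[0,0])).round(1),"F",s["wrist_force"].round(1),"w",round(float(s["gripper_width"]),4))
E
python3 st.py .439 -.299 .104
```

```text
3.23 [ 0.448  -0.2917  0.1048] delta tool [-0.0096 -0.0066  0.0007] level rotvec deg [ 0.8  -0.44  0.  ] yaw x 73.7 F [-1.8  0.1  0.2] w 0.0642
```

carry_out --pt "-0.006 -0.004 0 0.8 -0.45 0" --pt "-0.004 -0.003 0 0 0 0" --pt "0 0 0 0 0 0"

```text
t: 3.48
ee_pos: [0.4404, -0.2968, 0.1057]
tcp_rot: [[0.275, 0.961, -0.002], [0.961, -0.275, 0.0], [-0.0, -0.002, -1.0]]
wrist_force: [0.1, 0.0, 0.2]
gripper_width: 0.064
```

```bash
python3 st.py .439 -.299 .104
```

```text
3.48 [ 0.4404 -0.2968  0.1057] delta tool [-0.0025 -0.0007  0.0017] level rotvec deg [-0.13  0.01  0.  ] yaw x 74.0 F [0.1 0.  0.2] w 0.064
```

carry_out --pt "-0.003 -0.001 0.001 -0.1 0 0" --pt "0 0 0 0 0 0" --pt "0 0 0 0 0 0" --pt "0 0 0 0 0 0" --pt "0 0 0 0 0 0" --hand 1 --squeeze 35

```text
t: 3.9
ee_pos: [0.4407, -0.3013, 0.109]
tcp_rot: [[0.276, 0.961, 0.006], [0.961, -0.276, -0.004], [-0.002, 0.007, -1.0]]
wrist_force: [0.6, -1.5, 0.1]
gripper_width: 0.0326
```

```bash
python3 st.py .439 -.299 .104
```

```text
3.9 [ 0.4407 -0.3013  0.109 ] delta tool [ 0.0018 -0.0023  0.005 ] level rotvec deg [0.38 0.13 0.  ] yaw x 74.0 F [ 0.6 -1.5  0.1] w 0.0326
```

carry_out --pt "0.001 -0.002 0.003 0.4 0.1 0" --pt "0 0 0.001 0 0 0" --pt "0 0 0 0 0 0" --pt "0 0 0 0 0 0"

```text
t: 4.23
ee_pos: [0.439, -0.3, 0.1056]
tcp_rot: [[0.276, 0.961, -0.0], [0.961, -0.276, -0.0], [-0.0, -0.0, -1.0]]
wrist_force: [-0.3, 0.3, 2.7]
gripper_width: 0.0217
```

```bash
python3 st.py .439 -.299 .104
```

```text
4.23 [ 0.439  -0.3     0.1056] delta tool [ 0.0009 -0.0003  0.0016] level rotvec deg [-0.01  0.03  0.  ] yaw x 74.0 F [-0.3  0.3  2.7] w 0.0217
```

Gripped (21.7 mm opening, level). The tip is 84.6 mm below the TCP, so home in the socket means TCP z ≈ 0.110. Now lifting.

carry_out --pt "0 0 -0.015 0 0 0" --pt "0 0 -0.025 0 0 0" --pt "0 0 -0.025 0 0 0" --pt "0 0 -0.02 0 0 0" --pt "0 0 0 0 0 0"

```text
t: 4.65
ee_pos: [0.4368, -0.2983, 0.1901]
tcp_rot: [[0.276, 0.961, -0.007], [0.961, -0.276, 0.004], [0.002, -0.008, -1.0]]
wrist_force: [1.0, -0.0, -2.3]
gripper_width: 0.0215
```

```bash
python3 st.py .6367 -.0675 .185
```

```text
4.65 [ 0.4368 -0.2983  0.1901] delta tool [0.277  0.1284 0.0046] level rotvec deg [-0.47 -0.12  0.  ] yaw x 74.0 F [ 1.  -0.  -2.3] w 0.0215
```

carry_out --pt "0.034 0.016 0 -0.4 -0.1 0" --pt "0.034 0.016 0 0 0 0" --pt "0.034 0.016 0 0 0 0" --pt "0.034 0.016 0 0 0 0" --pt "0.034 0.016 0 0 0 0" --pt "0.034 0.016 0 0 0 0" --pt "0.034 0.016 0 0 0 0" --pt "0.02 0.01 0 0 0 0" --pt "0 0 0 0 0 0"

```text
t: 5.4
ee_pos: [0.6299, -0.0754, 0.1787]
tcp_rot: [[0.283, 0.959, -0.007], [0.959, -0.283, 0.001], [-0.001, -0.007, -1.0]]
wrist_force: [-0.6, -0.3, -1.9]
gripper_width: 0.0216
```

```bash
python3 st.py .6367 -.0675 .160
```

```text
5.4 [ 0.6299 -0.0754  0.1787] delta tool [0.0095 0.0045 0.0187] level rotvec deg [-0.38  0.07  0.  ] yaw x 73.6 F [-0.6 -0.3 -1.9] w 0.0216
```

carry_out --pt "0.006 0.003 0.005 -0.4 0 0" --pt "0.003 0.001 0.007 0 0 0" --pt "0 0 0 0 0 0"

```text
t: 5.65
ee_pos: [0.6349, -0.0666, 0.1615]
tcp_rot: [[0.281, 0.96, -0.004], [0.96, -0.281, -0.001], [-0.002, -0.004, -1.0]]
wrist_force: [-0.6, -0.2, -1.1]
gripper_width: 0.0214
```

```bash
python3 st.py .6367 -.0675 .145; cat > look.py <<'E'
import sys,pickle
from h import *
tag=sys.argv[1]; c=[]
for n in("scene","side"):
    f=grab_frame(n); pickle.dump(f,open(f"{tag}_{n}.pkl","wb")); 
    p=proj(f,[float(x) for x in sys.argv[2:5]]).astype(int); r=45
    x0=max(p[0]-60,0);y0=max(p[1]-r,0); print(n,x0,y0)
    c.append(cv2.resize(f["frame"][y0:y0+90,x0:x0+120,::-1],(720,540),interpolation=cv2.INTER_CUBIC)); cv2.imwrite(f"pics/{tag}_{n}.png",c[-1])
E
python3 look.py a .637 -.069 .06
```

```text
5.65 [ 0.6349 -0.0666  0.1615] delta tool [-0.0004  0.0021  0.0165] level rotvec deg [-0.21  0.14  0.  ] yaw x 73.7 F [-0.6 -0.2 -1.1] w 0.0214
scene 241 221
side 277 179
```

View pics/a_scene.png

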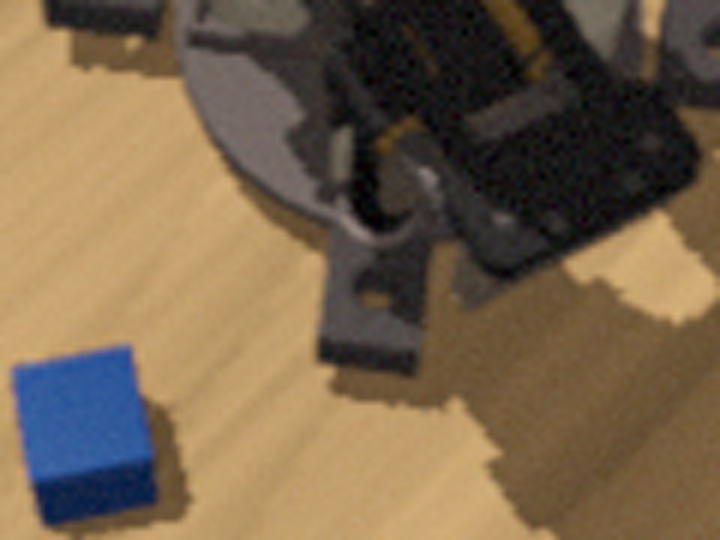

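View pics/a_side.png

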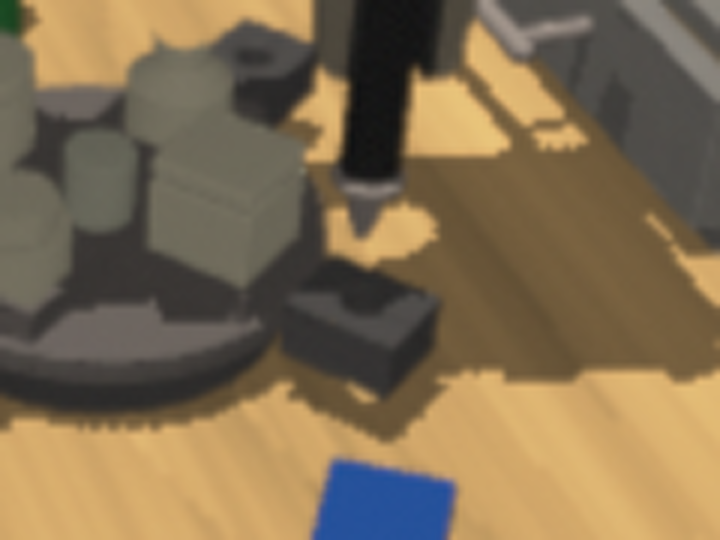

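```bash
python3 - <<'E'
from h import *
import pickle
f=pickle.load(open("a_side.pkl","rb"));g=pickle.load(open("a_scene.pkl","rb"))
c=lambda x,y,x0,y0:((x+.5)/6-.5+x0,(y+.5)/6-.5+y0)
t=ray(f,*c(362,238,277,179),.077);h=ray(f,*c(363,295,277,179),.049);print(t,h,t-h)
t=ray(g,*c(378,216,241,221),.101);h=ray(g,*c(372,285,241,221),.049);print(t,h,t-h)
E
```

```text
[ 0.63448737 -0.06786819  0.077     ] [ 0.63868091 -0.06607623  0.049     ] [-0.00419355 -0.00179196  0.028     ]
[ 0.63557142 -0.06486297  0.101     ] [ 0.63689129 -0.0661435   0.049     ] [-0.00131986  0.00128053  0.052     ]
```

Both views put the tip about 1–4 mm short in x and on target in y. I'll aim for TCP (0.6373,-0.0668) and lower to just above the mouth.

carry_out --pt "0.001 0.0025 0.008 -0.2 0.1 0" --pt "0 0 0.008 0 0 0" --pt "0 0 0 0 0 0"

```text
t: 6.0
ee_pos: [0.6372, -0.0694, 0.1461]
tcp_rot: [[0.284, 0.959, 0.002], [0.959, -0.284, -0.001], [-0.001, 0.002, -1.0]]
wrist_force: [-0.2, -0.4, -1.7]
gripper_width: 0.0215
```

```bash
python3 st.py .6373 -.0668 .131;python3 look.py b .637 -.069 .06
```

```text
6.0 [ 0.6372 -0.0694  0.1461] delta tool [ 0.0025 -0.0007  0.0151] level rotvec deg [0.13 0.04 0.  ] yaw x 73.5 F [-0.2 -0.4 -1.7] w 0.0215
scene 241 221
side 277 179
```

View pics/b_side.png

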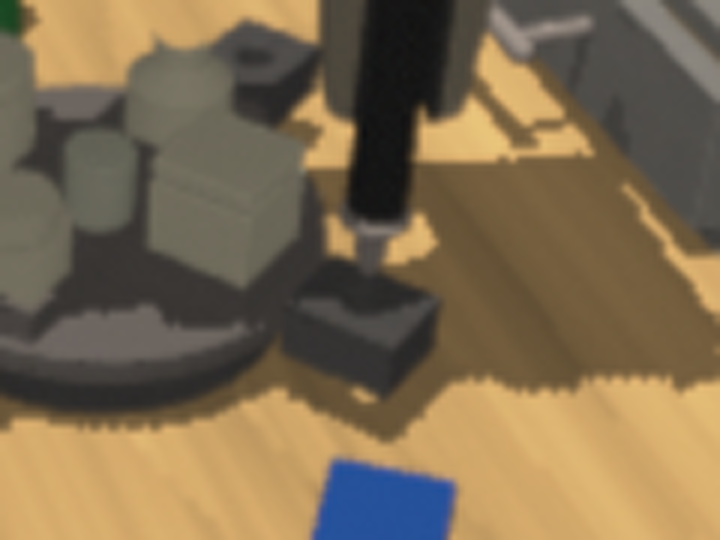

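View pics/b_scene.png

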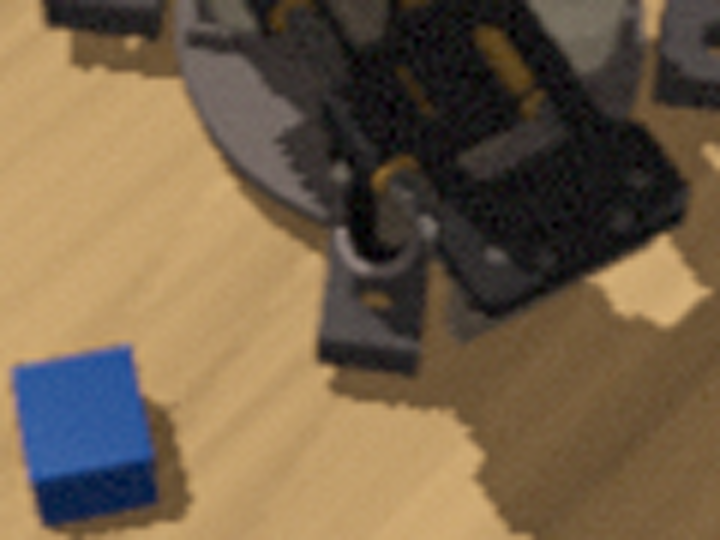

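carry_out --pt "0.002 -0.001 0.008 0.1 0 0" --pt "0 0 0.008 0 0 0" --pt "0 0 0.004 0 0 0" --pt "0 0 0 0 0 0"

```text
t: 6.43
ee_pos: [0.6379, -0.0674, 0.1262]
tcp_rot: [[0.284, 0.959, 0.003], [0.959, -0.284, -0.001], [-0.0, 0.003, -1.0]]
wrist_force: [0.7, 0.8, -1.7]
gripper_width: 0.0214
```

```bash
python3 st.py .6367 -.067 .109;python3 look.py c .637 -.069 .06
```

```text
6.43 [ 0.6379 -0.0674  0.1262] delta tool [ 0.0001 -0.0013  0.0172] level rotvec deg [0.17 0.01 0.  ] yaw x 73.5 F [ 0.7  0.8 -1.7] w 0.0214
scene 241 221
side 277 179
```

View pics/c_side.png

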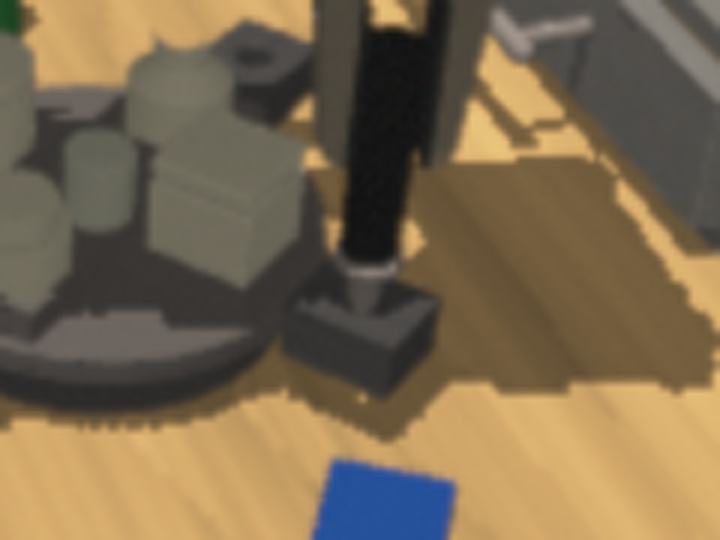

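The tip is in the mouth (z≈0.042, force under 2 N). I'll push on home.

carry_out --pt "0 -0.001 0.006 0.1 0 0" --pt "0 0 0.006 0 0 0" --pt "0 0 0.004 0 0 0" --pt "0 0 0.003 0 0 0"

```text
t: 6.87
ee_pos: [0.6393, -0.067, 0.1093]
tcp_rot: [[0.284, 0.959, 0.006], [0.959, -0.284, -0.0], [0.001, 0.006, -1.0]]
wrist_force: [-6.6, 6.6, 37.7]
gripper_width: 0.0214
```

```bash
python3 st.py .6367 -.067 .109
```

```text
6.87 [ 0.6393 -0.067   0.1093] delta tool [-0.0008 -0.0025  0.0003] level rotvec deg [ 0.36 -0.08  0.  ] yaw x 73.5 F [-6.6  6.6 37.7] w 0.0214
```

carry_out --pt "-0.0005 -0.001 0 0.2 0 0" --pt "0 0 0 0 0 0"

```text
t: 7.03
ee_pos: [0.6393, -0.0669, 0.1101]
tcp_rot: [[0.284, 0.959, 0.005], [0.959, -0.284, 0.001], [0.002, 0.005, -1.0]]
wrist_force: [-0.8, -0.3, -1.3]
gripper_width: 0.0217
```

```bash
python3 st.py .6367 -.067 .109; python3 look.py d .637 -.069 .06
```

```text
7.03 [ 0.6393 -0.0669  0.1101] delta tool [-0.0009 -0.0024  0.0011] level rotvec deg [ 0.27 -0.13  0.  ] yaw x 73.5 F [-0.8 -0.3 -1.3] w 0.0217
scene 241 221
side 277 179
```

View pics/d_side.png

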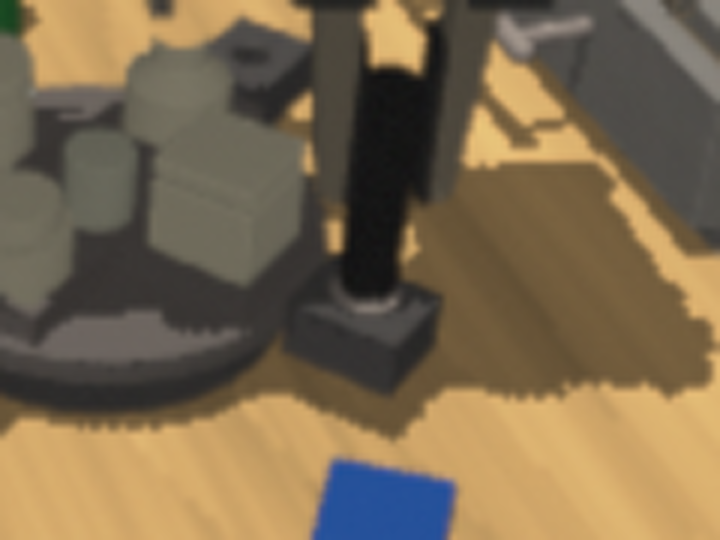

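Home: the collar is flush on the block at (370,300), TCP z = 0.110. Now I'll turn clockwise, working out the shifts along the arc.

```bash
cat > arc.py <<'E'
from h import *
import sys
s=get_state();T=s["tcp_rot"];p=s["ee_pos"]
c=np.array([.570,.023]);n=int(sys.argv[1]);st=float(sys.argv[2])
d=p[:2]-c;a=np.degrees(np.arctan2(d[1],d[0]));print("ang",a.round(2),"r",np.linalg.norm(d).round(4),"to front 178:",((a-178)%360).round(2),"z",p[2].round(4),"F",s["wrist_force"].round(1))
q=p.copy()
for k in range(1,n+1):
    b=np.radians(a-st*k); t=np.array([c[0]+.1135*np.cos(b),c[1]+.1135*np.sin(b),p[2]])
    print((T.T@(t-q)).round(4)[:2]);q=t
E
python3 arc.py 6 6
```

```text
ang -52.45 r 0.1134 to front 178: 129.55 z 0.1098 F [-0.8 -0.1 -2.1]
[-0.0093 -0.0074]
[-0.0084 -0.0084]
[-0.0075 -0.0092]
[-0.0065 -0.01  ]
[-0.0054 -0.0106]
[-0.0043 -0.0111]
```

carry_out --pt "-0.0093 -0.0074 0.0005 0.2 0 0" --pt "-0.0084 -0.0084 0.0005 0 0 0" --pt "-0.0075 -0.0092 0.0005 0 0 0" --pt "-0.0065 -0.01 0.0005 0 0 0" --pt "-0.0054 -0.0106 0.0005 0 0 0"

```text
t: 7.55
ee_pos: [0.586, -0.0897, 0.1096]
tcp_rot: [[0.284, 0.959, 0.009], [0.959, -0.284, 0.004], [0.007, 0.008, -1.0]]
wrist_force: [1.5, 2.3, 6.0]
gripper_width: 0.0214
```

```bash
python3 st.py .6367 -.067 .110;python3 arc.py 6 6
```

```text
7.55 [ 0.586  -0.0897  0.1096] delta tool [0.0362 0.0421 0.0002] level rotvec deg [ 0.43 -0.37  0.  ] yaw x 73.5 F [1.5 2.3 6. ] w 0.0214
ang -81.92 r 0.1139 to front 178: 100.08 z 0.1096 F [1.5 2.3 6. ]
[-0.004  -0.0112]
[-0.0032 -0.0114]
[-0.002  -0.0117]
[-0.0007 -0.0119]
[ 0.0005 -0.0119]
[ 0.0017 -0.0118]
```

Tracking well with low forces. I'll continue the same way.

carry_out --pt "-0.0042 -0.0112 0.0003 0.4 -0.4 0" --pt "-0.0032 -0.0114 0.0003 0 0 0" --pt "-0.002 -0.0117 0.0003 0 0 0" --pt "-0.0007 -0.0119 0.0003 0 0 0" --pt "0.0005 -0.0119 0.0003 0 0 0" --pt "0.0017 -0.0118 0.0003 0 0 0"

```text
t: 8.05
ee_pos: [0.5141, -0.0781, 0.1096]
tcp_rot: [[0.289, 0.957, 0.008], [0.957, -0.289, 0.001], [0.004, 0.007, -1.0]]
wrist_force: [3.3, 3.1, 1.5]
gripper_width: 0.0218
```

```bash
python3 st.py .6367 -.067 .110;python3 arc.py 7 6
```

```text
8.05 [ 0.5141 -0.0781  0.1096] delta tool [0.0461 0.1142 0.0007] level rotvec deg [ 0.43 -0.2   0.  ] yaw x 73.2 F [3.3 3.1 1.5] w 0.0218
ang -118.95 r 0.1155 to front 178: 63.05 z 0.1096 F [3.3 3.1 1.5]
[ 0.0051 -0.011 ]
[ 0.0043 -0.0111]
[ 0.0054 -0.0106]
[ 0.0065 -0.0099]
[ 0.0075 -0.0092]
[ 0.0084 -0.0084]
[ 0.0093 -0.0075]
```

carry_out --pt "0.0046 -0.011 0.0003 0.4 -0.2 0" --pt "0.0043 -0.0111 0.0003 0 0 0" --pt "0.0054 -0.0106 0.0003 0 0 0" --pt "0.0065 -0.0099 0.0003 0 0 0" --pt "0.0075 -0.0092 0.0003 0 0 0" --pt "0.0084 -0.0084 0.0003 0 0 0"

```text
t: 8.55
ee_pos: [0.4655, -0.0236, 0.1096]
tcp_rot: [[0.29, 0.957, 0.008], [0.957, -0.29, -0.003], [-0.0, 0.008, -1.0]]
wrist_force: [2.4, -1.0, 5.2]
gripper_width: 0.0213
```

```bash
python3 st.py .6367 -.067 .110;python3 arc.py 7 6
```

```text
8.55 [ 0.4655 -0.0236  0.1096] delta tool [0.0082 0.1764 0.0011] level rotvec deg [0.48 0.03 0.  ] yaw x 73.1 F [ 2.4 -1.   5.2] w 0.0213
ang -155.96 r 0.1145 to front 178: 26.04 z 0.1096 F [ 2.4 -1.   5.2]
[ 0.01   -0.0066]
[ 0.0101 -0.0063]
[ 0.0107 -0.0052]
[ 0.0112 -0.004 ]
[ 0.0115 -0.0029]
[ 0.0118 -0.0016]
[ 0.0119 -0.0004]
```

carry_out --pt "0.0098 -0.0066 0.0003 0.4 0 0" --pt "0.0101 -0.0063 0.0003 0 0 0" --pt "0.0105 -0.0052 0.0003 0 0 0" --pt "0.006 -0.002 0.0003 0 0 0" --pt "0 0 0 0 0 0"

```text
t: 8.97
ee_pos: [0.4552, 0.0222, 0.1096]
tcp_rot: [[0.286, 0.958, 0.005], [0.958, -0.286, -0.004], [-0.002, 0.006, -1.0]]
wrist_force: [2.7, -1.6, -0.3]
gripper_width: 0.0214
```

```bash
python3 st.py .6367 -.067 .110;python3 arc.py 2 3; python3 w.py w3; python3 - <<'E'
from h import *
import pickle
for n in("scene","side"):
    f=grab_frame(n);pickle.dump(f,open(f"e_{n}.pkl","wb"));p=proj(f,[.5,.02,.05]).astype(int)
    x0,y0=p[0]-75,p[1]-55;print(n,x0,y0)
    cv2.imwrite(f"pics/e_{n}.png",cv2.resize(f["frame"][y0:y0+110,x0:x0+150,::-1],(750,550),interpolation=cv2.INTER_CUBIC))
E
```

```text
8.97 [0.4552 0.0222 0.1096] delta tool [-0.0335  0.1994  0.0008] level rotvec deg [0.33 0.12 0.  ] yaw x 73.4 F [ 2.7 -1.6 -0.3] w 0.0214
ang -179.6 r 0.1148 to front 178: 2.4 z 0.1096 F [ 2.7 -1.6 -0.3]
[ 0.0061 -0.0003]
[ 0.0058 -0.0013]
cam [0.476 0.098 0.269]
[0.45511132 0.02183539 0.10958378] 9.0167
[544.4 277.9] 0.243
[438.2 189.5] 0.223
[386.2 681.2] 0.233
scene 209 148
side 188 160
```

View pics/e_scene.png

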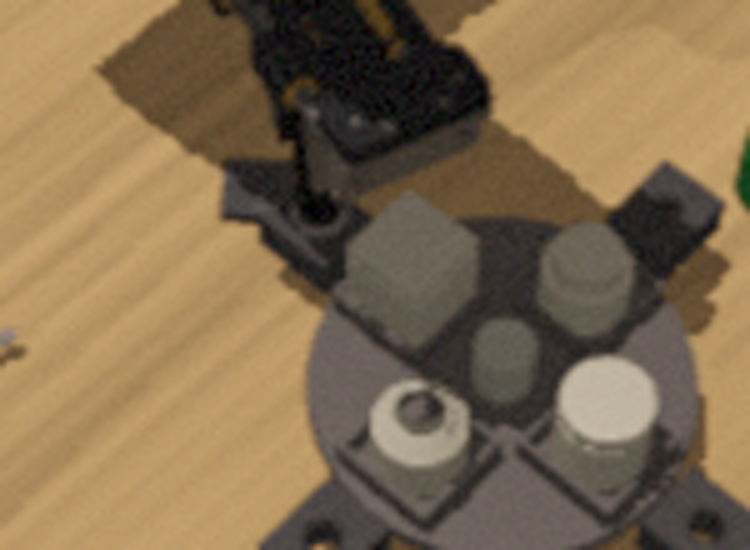

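View pics/e_side.png

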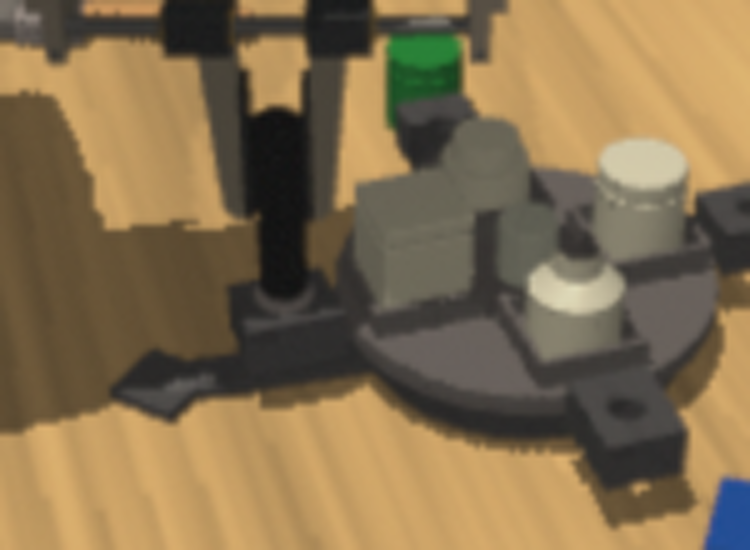

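View pics/w3.png

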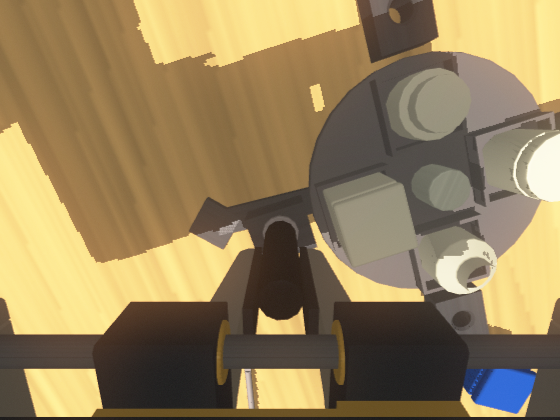

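```bash
python3 - <<'E'
from h import *
import pickle
F=pickle.load(open("f0.pkl","rb"))
ax={"scene":(.5701,.0253),"side":(.5691,.0201)}
C={"scene":(230,165,[(110,72),(178,72),(112,128)]),"side":(200,170,[(50,322),(92,283),(106,348)])}
for n in F:
    x0,y0,l=C[n]
    P=[ray(F[n],(x+.5)/4.7-.5+x0,(y+.5)/4.7-.5+y0,.008)[:2]-ax[n] for x,y in l]
    m=(P[1]+P[2])/2
    print(n,np.round(P,4).tolist(),[np.linalg.norm(P[0]).round(4)],np.degrees(np.arctan2(P[0][1],P[0][0])),np.degrees(np.arctan2(m[1],m[0])))
# current lid & sockets
for n in("e_scene","e_side","w3"):
    f=pickle.load(open(n+".pkl","rb"));w=pts(f);
    m=(np.abs(w[...,2]-.0915)<.004)&(np.linalg.norm(w[...,:2]-[.513,.023],axis=-1)<.035)&(f["frame"].max(-1)>70)
    q=w[m][:,:2].astype(np.float32);r=cv2.minAreaRect(q);print(n,m.sum(),r, w[m][:,2].mean())
    k=(np.linalg.norm(w[...,:2]-[.57,.0227],axis=-1)<.02)&(w[...,2]>.055)&(w[...,2]<.08);z=w[k]
    t=z[z[:,2]>np.percentile(z[:,2],90)-.003]; print(' knob',cv2.minEnclosingCircle(t[:,:2].astype(np.float32)),t[:,2].mean())
E
```

```text
scene [[-0.1928, 0.0065], [-0.1674, 0.0317], [-0.1659, -0.0171]] [np.float64(0.1929)] 178.08306638406142 177.48300686317876
side [[-0.1914, 0.0065], [-0.1667, 0.0296], [-0.1699, -0.0194]] [np.float64(0.1915)] 178.04217855171746 178.26422912704703
e_scene 307 ((0.5146826505661011, 0.02384023554623127), (0.04098498076200485, 0.042291685938835144), 2.370396614074707) 0.0900367059885808
 knob ((0.5686715841293335, 0.025189699605107307), 0.01375165581703186) 0.067590603955875
e_side 195 ((0.5147002935409546, 0.02006501331925392), (0.04096565768122673, 0.042907994240522385), 2.2327051162719727) 0.08905382583569652
 knob ((0.5690392255783081, 0.022150391712784767), 0.014045573770999908) 0.06592899424241896
w3 4737 ((0.5144839882850647, 0.024237822741270065), (0.04206154868006706, 0.04235939681529999), 3.005862236022949) 0.08981979002912789
 knob ((0.5690032243728638, 0.02570803463459015), 0.014110002666711807) 0.06674736529955214
```

The three views put the canister at about 181.3° and the pointer at 178.0°. I'll turn another 3° or so clockwise.

carry_out --pt "0.004 -0.0006 0.0004 0.3 0.1 0" --pt "0.002 -0.0002 0.0004 0 0 0" --pt "0.0003 0 0.0004 0 0 0"

```text
t: 9.37
ee_pos: [0.4557, 0.0264, 0.1095]
tcp_rot: [[0.287, 0.958, -0.002], [0.958, -0.287, -0.002], [-0.002, -0.001, -1.0]]
wrist_force: [-0.2, -2.3, 11.6]
gripper_width: 0.0214
```

```bash
cat > chk.py <<'E'
from h import *
fr=np.radians(178.05);u=np.array([np.cos(fr),np.sin(fr)]);nn=np.array([-u[1],u[0]])
for n,ax in(("scene",(.5701,.0253)),("side",(.5691,.0201)),("wrist",None)):
    f=grab_frame(n);w=pts(f)
    if ax is None:
        k=(np.linalg.norm(w[...,:2]-[.57,.0227],axis=-1)<.02)&(w[...,2]>.055)&(w[...,2]<.08);z=w[k];t=z[z[:,2]>np.percentile(z[:,2],90)-.003]
        ax=cv2.minEnclosingCircle(t[:,:2].astype(np.float32))[0]
    m=(np.abs(w[...,2]-.0915)<.004)&(np.linalg.norm(w[...,:2]-[.513,.025],axis=-1)<.035)&(f["frame"].max(-1)>70)
    r=cv2.minAreaRect(w[m][:,:2].astype(np.float32));d=np.array(r[0])-ax
    print(n,"along",(d@u).round(4),"side",(d@nn).round(4),"rect",np.round(r[1],4),r[2])
    cv2.imwrite(f"pics/chk_{n}_{get_state()['t']:.2f}.png",f["frame"][:,:,::-1])
E
python3 st.py .6367 -.067 .110;python3 arc.py 1 3; python3 chk.py; python3 st.py .6367 -.067 .110; ls pics|grep chk
```

```text
9.37 [0.4557 0.0264 0.1095] delta tool [-0.0375  0.2002 -0.0007] level rotvec deg [-0.07  0.11  0.  ] yaw x 73.3 F [-0.2 -2.3 11.6] w 0.0214
ang 178.29 r 0.1143 to front 178: 0.29 z 0.1095 F [-0.2 -2.3 11.6]
[ 0.006  -0.0006]
scene along 0.0555 side 0.0012 rect [0.0424 0.042 ] 89.6988754272461
side along 0.0543 side 0.0003 rect [0.0406 0.0421] 0.37892621755599976
wrist along 0.0551 side 0.0013 rect [0.0419 0.0424] 0.582796037197113
9.52 [0.4557 0.0262 0.1095] delta tool [-0.0373  0.2002 -0.0007] level rotvec deg [-0.07  0.11  0.  ] yaw x 73.3 F [-0.6 -1.9 12.1] w 0.0213
chk_scene_9.42.png
chk_side_9.47.png
chk_wrist_9.52.png
```

The lateral offset is only about 1 mm. One small trim, then I'll check that it holds.

carry_out --pt "0.0018 0 0.0005 0 0.1 0" --pt "0.0006 0 0.0005 0 0 0" --pt "0.0005 0 0.0005 0 0 0"

```text
t: 9.77
ee_pos: [0.4559, 0.0275, 0.1095]
tcp_rot: [[0.289, 0.957, -0.003], [0.957, -0.289, -0.001], [-0.002, -0.002, -1.0]]
wrist_force: [-1.4, -2.6, 12.8]
gripper_width: 0.0214
```

```bash
for i in 1 2 3; do python3 chk.py; python3 st.py .6367 -.067 .110; done; python3 arc.py 1 3; ls pics|grep chk_s
```

```text
scene along 0.0556 side 0.0008 rect [0.0422 0.0419] 0.16739492118358612
side along 0.0543 side -0.0015 rect [0.0453 0.0412] 89.4471664428711
wrist along 0.0551 side 0.0008 rect [0.0422 0.0424] 0.009963609278202057
9.92 [0.4559 0.0275 0.1095] delta tool [-0.0383  0.2004 -0.0009] level rotvec deg [-0.13  0.1   0.  ] yaw x 73.2 F [-0.2 -2.1 12.8] w 0.0214
scene along 0.056 side 0.0011 rect [0.0427 0.0414] 1.2479355335235596
side along 0.0542 side -0.0022 rect [0.0425 0.0405] 89.04618835449219
wrist along 0.0547 side 0.0008 rect [0.0423 0.0422] 89.8683090209961
10.07 [0.4559 0.0275 0.1095] delta tool [-0.0383  0.2004 -0.0009] level rotvec deg [-0.13  0.09  0.  ] yaw x 73.2 F [-1.2 -1.6 12.6] w 0.0214
scene along 0.0556 side 0.0009 rect [0.0426 0.0421] 89.93464660644531
side along 0.0544 side -0.0016 rect [0.0431 0.0408] 89.79888153076172
wrist along 0.0546 side 0.0005 rect [0.0422 0.0422] 0.2946241497993469
10.22 [0.4559 0.0275 0.1095] delta tool [-0.0383  0.2004 -0.0009] level rotvec deg [-0.13  0.09  0.  ] yaw x 73.2 F [-0.7 -2.3 13. ] w 0.0215
ang 177.73 r 0.1142 to front 178: 359.73 z 0.1095 F [-0.7 -2.3 13. ]
[ 0.006  -0.0007]
chk_scene_10.12.png
chk_scene_9.42.png
chk_scene_9.82.png
chk_scene_9.97.png
chk_side_10.02.png
chk_side_10.17.png
chk_side_9.47.png
chk_side_9.87.png
```

View pics/chk_side_10.17.png

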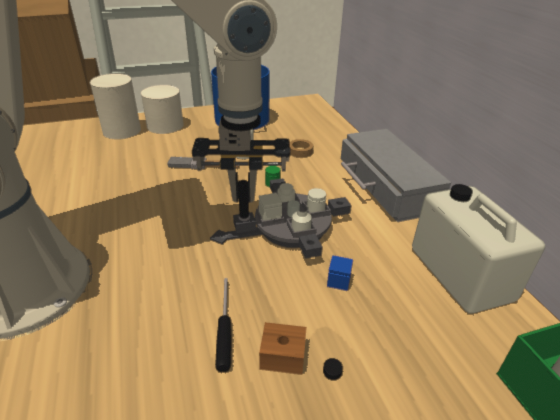

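View pics/chk_scene_10.12.png

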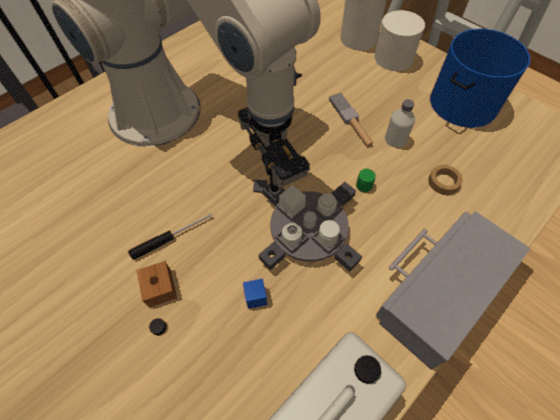

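The pin is held in the socket, which sits over the pointer (side view (243,222)). All four jars are upright and the bystanders are where they were, so I'm handing in.

```bash
python3 -c "
from rig import *
print(finish_job()); s=get_state(); print(s['t'],s['ee_pos'],s['wrist_force'],s['gripper_width'])"
```

```text
the job is handed in; nothing more can be done
None
the job is handed in; nothing more can be done
```

I took the pin out of its stand and pushed it fully home in the socket outside the white square canister. I then turned the carousel about 128° clockwise with it, so the canister faces along the pointer. I handed the job in at about 10.2 s of the 61 s, still gripping the pin; no verdict was reported.

**Last checks before handing in**
- **Canister:** its sideways offset from the pointer line read +0.9 mm (scene camera), -1.6 mm (side) and +0.5 mm (wrist), against the 6 mm allowed.
- **Pin:** the tool was within 0.2° of vertical, at the height where the collar rests on the socket block. The fingers were stopped on the handle at a 21.4 mm opening, with the grip set to 35 N.
- **Stillness:** the measured tool position did not change over the last 0.3 s, with about 13 N upward on the wrist as the pin pressed down on its socket.
- **Surroundings:** in the last pictures all four jars stood upright in their cells and the bystanders and look-alikes looked unmoved.

**Disagreement:** the scene and side cameras differed by about 5 mm in absolute y at the carousel. I used their mean with the wrist view to place the socket. For the final angle, each view was measured against its own estimate of the carousel axis.

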